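Close and clip down the parts case

TASK

Put the grey lid on the red parts case so that it sits fully down in the mouth, set down rather than dropped, then fold all four stiff clip flaps over its edge and press each one slowly and gently until it is fully home and lies flat. The clips are brittle plastic, so do not force them, and leave the other things on the table where they are.

Things in the scene. Friction and masses are not known exactly. Their poses are not given: they have to be found in the camera images.
- case_rim (a point): centre of the open mouth of the red parts case, level with its rim (50 mm above the table). The case is fixed to the table; outside 130 (its x) x 100 (its y) x 50 mm high, walls 4 mm, so the mouth is 122 x 92 mm. x along the long side, z up.
- case: the same case; origin at the centre of its underside on the table, axes as for case_rim. Its clips crack when pushed with more than 40 N, and a jolt counts: meet a flap at under 50 mm/s and press the last centimetre at under 20 mm/s; a steady 15 to 20 N is safe.
- lid_grip (a point): centre of the grip bar on the loose grey lid, half-way up the bar. Bar: 40 mm along lid x, 14 mm along lid y, 26 mm tall on top of the lid's plate. The plate's underside is 18 mm below this point, the lid's lowest edge 26 mm below it. Fully seated, the plate lies on the case rim, so this point is 18 mm above case_rim. Lid lies flat on the table at the start, bar up; about 0.1 to 0.18 kg.
- lid: the same lid; origin at its centre at its lowest edge, 26 mm below lid_grip (8 mm below the rim when seated). Plate 125 (x) x 95 (y) x 5 mm; under it a plug ring, 118 x 88 mm outside, 8 mm deep, with rounded lower edge, drops into the case mouth with 2 mm play to each side. Fits either way round (half turn).
- clip_a (a joint): hinge angle (rad) of the grey clip flap at the case's +x short end: 0 = folded down flat and fully home on the lid's edge, 1.57 = standing straight up, more = leaning outward (2.5 at most). The hinge is stiff and the flap stays where left; moving it takes about 6 to 10 N at the press point, each clip its own, more nearer the hinge. If the lid is not fully down it cannot come home.
- clip_a_hinge (a point): middle of that flap's hinge axis at the case's +x short end: 6 mm outside the wall, 6 mm above the rim (56 mm above the table); it turns with the flap, its x runs along the flap from the hinge to the free end (toward the case's middle when folded down). Flap: 30 mm long from the hinge axis, 34 mm wide, 4 mm thick.
- clip_a_press (a point): point on that flap's outer face (its upper face when down), 24 mm from the hinge axis; when home it is 59.5 mm above the table.
- clip_b (a joint): hinge angle (rad) of the grey clip flap at the case's +y long side: 0 = folded down flat and fully home on the lid's edge, 1.57 = standing straight up, more = leaning outward (2.5 at most). The hinge is stiff and the flap stays where left; moving it takes about 6 to 10 N at the press point, each clip its own, more nearer the hinge. If the lid is not fully down it cannot come home.
- clip_b_hinge (a point): middle of that flap's hinge axis at the case's +y long side: 6 mm outside the wall, 6 mm above the rim (56 mm above the table); it turns with the flap, its x runs along the flap from the hinge to the free end (toward the case's middle when folded down). Flap: 30 mm long from the hinge axis, 34 mm wide, 4 mm thick.
- clip_b_press (a point): point on that flap's outer face (its upper face when down), 24 mm from the hinge axis; when home it is 59.5 mm above the table.
- clip_c (a joint): hinge angle (rad) of the grey clip flap at the case's -x short end: 0 = folded down flat and fully home on the lid's edge, 1.57 = standing straight up, more = leaning outward (2.5 at most). The hinge is stiff and the flap stays where left; moving it takes about 6 to 10 N at the press point, each clip its own, more nearer the hinge. If the lid is not fully down it cannot come home.
- clip_c_hinge (a point): middle of that flap's hinge axis at the case's -x short end: 6 mm outside the wall, 6 mm above the rim (56 mm above the table); it turns with the flap, its x runs along the flap from the hinge to the free end (toward the case's middle when folded down). Flap: 30 mm long from the hinge axis, 34 mm wide, 4 mm thick.
- clip_c_press (a point): point on that flap's outer face (its upper face when down), 24 mm from the hinge axis; when home it is 59.5 mm above the table.
- clip_d (a joint): hinge angle (rad) of the grey clip flap at the case's -y long side: 0 = folded down flat and fully home on the lid's edge, 1.57 = standing straight up, more = leaning outward (2.5 at most). The hinge is stiff and the flap stays where left; moving it takes about 6 to 10 N at the press point, each clip its own, more nearer the hinge. If the lid is not fully down it cannot come home.
- clip_d_hinge (a point): middle of that flap's hinge axis at the case's -y long side: 6 mm outside the wall, 6 mm above the rim (56 mm above the table); it turns with the flap, its x runs along the flap from the hinge to the free end (toward the case's middle when folded down). Flap: 30 mm long from the hinge axis, 34 mm wide, 4 mm thick.
- clip_d_press (a point): point on that flap's outer face (its upper face when down), 24 mm from the hinge axis; when home it is 59.5 mm above the table.
- tea_bottle: bystander, not to be disturbed: green drink bottle, 190 mm tall, diameter 62; origin at the centre of its underside.
- paint_jar: bystander, not to be disturbed: small glass paint jar, 42 mm tall, diameter 32; origin at the centre of its underside.
- glue_pot: bystander, not to be disturbed: small clear pot with white cap, 48 mm tall, diameter 30; origin at the centre of its underside.
- tape_roll: bystander, not to be disturbed: yellow roll of tape lying flat, diameter 66, 18 mm high; origin at the centre of its underside.
- snack_cup: bystander, not to be disturbed: white plastic cup, 60 mm tall, diameter 84; origin at the centre of its underside.
- screwdriver: bystander, not to be disturbed: screwdriver, 160 mm long, lying; origin at the centre of its underside.
- chassis: bystander, not to be disturbed: model car chassis, 85 x 68 mm, 28 mm high, on a wooden block 22 mm high; origin at the centre of its underside.
There are look-alikes about, which are no part of the job. What is shaped like the lid but green is not meant.

How it is judged:
On the way, in this order (a step that is already met when the one before it is completed fails the run):
1. the lid sits fully down in the mouth of the case while all clips are still open (horizontal distance between lid and case_rim below 0.004 m and z of lid in the frame of case_rim between -0.01 and -0.0065 m and angle between the x axis of lid and the x axis of case_rim, either way round below 0.08 rad and angle between lid's own z axis and vertical below 0.03 rad and value of joint each of clip_a, clip_b, clip_c, clip_d above 0.3 rad), for 0.2 s.
2. a first clip is folded fully home (value of joint any of clip_a, clip_b, clip_c, clip_d below 0.03 rad), for 0.2 s.
3. all four clips are folded fully home (value of joint each of clip_a, clip_b, clip_c, clip_d below 0.03 rad), for 0.2 s.
At the end, for the whole second after the job is handed in: The lid sits in the case mouth (within 4 mm of centre, square, level, within 1.5 mm of fully down), at rest, and all four clip flaps lie fully home (each within 0.03 rad of flat) (all of step 3 and horizontal distance between lid and case_rim below 0.004 m and z of lid in the frame of case_rim between -0.01 and -0.0065 m and angle between the x axis of lid and the x axis of case_rim, either way round below 0.08 rad and angle between lid's own z axis and vertical below 0.03 rad and linear speed of lid below 0.02 m/s); the robot touches nothing.
It fails at once if the case or a clip is pushed with more than 40 N (contact force between any of the fingers, the arm and case above 40 N).
It fails at once if the lid is dropped or thrown (contact force between the fingers and lid below 0.1 N and linear speed of lid above 0.45 m/s).
It fails at once if another thing on the table is knocked over or moved more than 30 mm (distance of any of tea_bottle, paint_jar, glue_pot, tape_roll, snack_cup, screwdriver, chassis from where it was at the start of the episode above 0.03 m).
It also fails if it takes over 72 s, if anything falls off the work surface, if the arm or the gripper's body presses on something with over 40 N, if the wrist force passes 120 N, or if a joint passes its speed limit or range.

ROBOT

A 6-joint arm with a two-finger parallel gripper is mounted at the origin on the work surface. World frame = base frame: x ahead of the robot, y to its left, z up, the work surface at z = 0. Lengths are in m, angles in rad, forces in N, time in s.
With the tool pointing down it reaches from about 0.3 to 0.825 m from the base axis. Payload 5.4 kg.
Tool frame: the origin (TCP) lies at the very end of the fingers, on their centre line; the grasp point (between the pads) lies 19 mm behind it; z points along the fingers, x is the direction in which the jaws open and shut, and the axes are right-handed (so a half turn about z gives the same grasp; the last joint's range is limited). The gripper opens to 92 mm and grips with 3 to 60 N. Pads are 20 mm wide; open, the fingers measure 128 mm over their backs; the gripper's body (75 mm by 189 mm) begins 69 mm behind the grasp point.
Start: joints at [0.927, 0.158, 1.597, -0, 1.386, -0.21], TCP at [0.242, 0.522, 0.215] pointing down, gripper open.
Joint ranges: [-2.91, 2.91], [-0.94, 2.29], [0.18, 2.7], [-1.29, 4.43], [0.17, 2.64], [-3, 3]. Speed limits (rad/s): [2.57, 2.57, 3.14, 3.14, 3.14, 3.14].

INTERFACE

Orientations are given as a rotation vector (axis times angle).
In Python, from workcell import bot gives the robot as it stands. Calls block until the motion is done:
- bot.goto(position, orientation): joint-space move of the TCP to a pose.
- bot.line_to(position, rot=None, max_speed=0.15): straight line of the TCP; rot=None keeps the orientation; max_speed is the mean speed in m/s.
- bot.set_joints(angles): joint-space move.
- bot.set_gripper(opening, newtons=None): opening from 0.0 (shut) to 1.0 (fully open); newtons is the grip in N (None keeps the last); returns when the fingers have stopped.
- bot.hold(seconds).
- bot.inverse_kinematics(position, orientation): joint angles nearest the present ones, or None.
- bot.read_camera(name): name is "scene" or "side" or "wrist"; returns a dict with "pixels" (400x640x3 uint8, blue, green, red), "fx", "fy", "cx", "cy" (pixels), "R" (3x3) and "t" (3): a world point X has camera coordinates R X + t. Camera axes: x right, y down, z forward; pixel columns grow to the right and rows downward; lengths in m; the calibration is good to about 2 mm. A picture is of the moment at which its call begins. There is no depth.
A pose or a line that the arm cannot do raises bot.MotionError and nothing moves.
- bot.job_done(): hands the job in, once; it reports no verdict.
Readings, each from a call of its own:
- bot.current_clock(): time.
- bot.current_joints(): joint angles.
- bot.current_joint_vel(): joint speeds.
- bot.current_effort(): joint torques, N m.
- bot.current_ee_pos(): TCP position.
- bot.current_tool_rot(): TCP orientation.
- bot.current_contact_force(): force on the tool from outside, world axes, zero at the start.
- bot.current_ft_torque(): the same for the moment, N m.
- bot.current_opening(): opening from 0.0 (shut) to 1.0 (fully open).
Only numpy, scipy, OpenCV 4.12 (cv2) and the standard library are available. Lean on these libraries where they do the work, as an engineer would, in place of code of your own. Each camera call takes 0.05 s, during which the arm holds its last target.

## Working session

There is one attempt and no reset: what is moved stays moved. The work goes in short steps, each a Python script; the robot and the scene stay as the last script left them, time stands still between calls to the robot, and variables do not carry over. Pictures are saved under pics/ and viewed, and the job is handed in when it is done.

```bash
ls; mkdir -p pics; python3 - <<'E'
from workcell import bot
import cv2,numpy as np
for n in ["scene","side","wrist"]:
    c=bot.read_camera(n); cv2.imwrite(f"pics/{n}0.png",c["pixels"])
    print(n,c["fx"],c["cx"],c["cy"],np.round(c["R"],3).tolist(),np.round(c["t"],3).tolist())
print(bot.current_clock(),bot.current_contact_force())
E
```

```text
pics
scene 435.7733751565473 319.7800271806027 203.54371134015074 [[-0.685, 0.728, 0.025], [0.384, 0.39, -0.837], [-0.619, -0.564, -0.547]] [0.357, -0.137, 1.416]
side 427.06890749611205 320.1499535276694 200.1300109945907 [[-0.996, -0.086, 0.004], [-0.062, 0.686, -0.725], [0.059, -0.722, -0.689]] [0.549, 0.106, 1.103]
wrist 332.62823737191076 317.2420593144465 198.99575949668406 [[0.421, 0.907, -0.001], [0.876, -0.406, 0.259], [0.235, -0.11, -0.966]] [-0.575, -0.028, 0.389]
0.15 [0.11171011 0.8010427  0.11844773]
```

View pics/scene0.png

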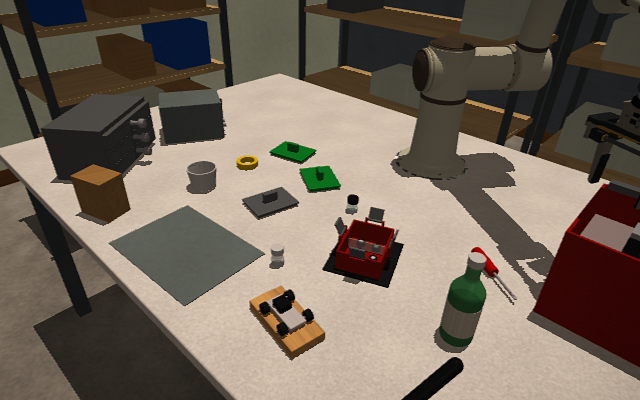

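View pics/side0.png

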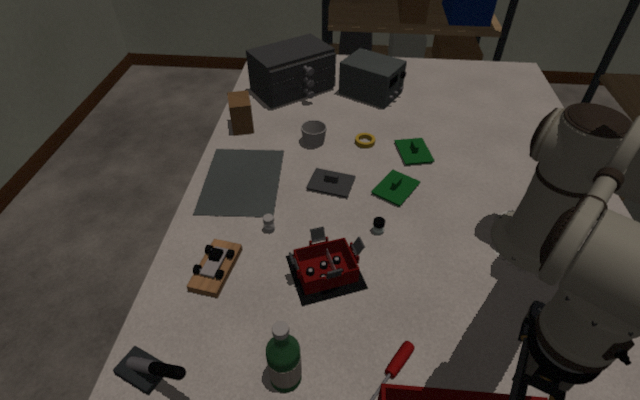

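View pics/wrist0.png

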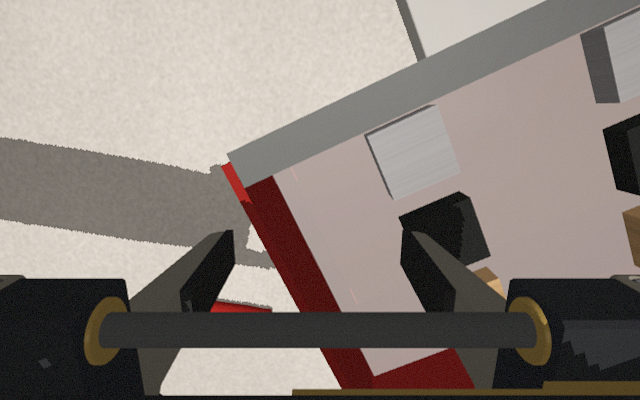

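Scene: red case at about (365,248), grey lid at (270,201), green look-alikes at (293,151) and (320,178), paint jar (352,203), glue pot (277,255), bottle (463,300). Side: case (327,268), lid (331,182). The wrist camera sees only the big red bin it hangs over.

```bash
cat > h.py <<'E'
from workcell import bot
import cv2,numpy as np
from scipy.spatial.transform import Rotation as Ro
def ray(c,u,v):
    R=np.array(c["R"]);t=np.array(c["t"])
    d=R.T@np.array([(u-c["cx"])/c["fx"],(v-c["cy"])/c["fy"],1.]);return -R.T@t,d/np.linalg.norm(d)
def onz(c,u,v,z):
    o,d=ray(c,u,v);return o+d*(z-o[2])/d[2]
def tri(obs):
    A=np.zeros((3,3));b=np.zeros(3)
    for c,u,v in obs:
        o,d=ray(c,u,v);M=np.eye(3)-np.outer(d,d);A+=M;b+=M@o
    X=np.linalg.solve(A,b)
    return X,[np.linalg.norm((np.eye(3)-np.outer(ray(*q)[1],ray(*q)[1]))@(X-ray(*q)[0])) for q in obs]
def proj(c,X):
    p=np.array(c["R"])@X+np.array(c["t"]);return np.array([c["fx"]*p[0]/p[2]+c["cx"],c["fy"]*p[1]/p[2]+c["cy"]])
def snap(n,f):
    c=bot.read_camera(n);cv2.imwrite(f"pics/{f}.png",c["pixels"]);
    import pickle;pickle.dump(c,open(f"pics/{f}.pkl","wb"));return c
def down(yaw): # tool z down, tool x at yaw in world
    x=np.array([np.cos(yaw),np.sin(yaw),0]);z=np.array([0,0,-1.]);return Ro.from_matrix(np.c_[x,np.cross(z,x),z]).as_rotvec()
E
python3 - <<'E'
from h import *
s=snap("scene","s1");d=snap("side","d1")
for n,a,b in [("case",(365,248),(327,268)),("lid",(270,201),(331,182)),("glue",(277,255),(268,223)),("paint",(352,203),(379,226)),("bottletop",(478,257),(280,329)),("screwd",(485,262),(398,358)),("chassis",(287,315),(215,265)),("tape",(247,162),(365,140)),("cup",(201,177),(313,133)),("g1",(320,178),(396,188)),("binTL",(605,185),(385,390))]:
    X,r=tri([(s,*a),(d,*b)]);print(n,np.round(X,3),np.round(r,3))
R=Ro.from_rotvec(bot.current_tool_rot()).as_matrix();print(np.round(R,3),bot.current_ee_pos())
w=bot.read_camera("wrist");Rw=np.array(w["R"]);cw=-Rw.T@np.array(w["t"])
print("cam in tool",R.T@(cw-bot.current_ee_pos()));print((Rw@R).round(3))
E
```

```text
case [0.522 0.145 0.019] [0.002 0.002]
lid [ 0.534 -0.173  0.009] [0. 0.]
glue [0.685 0.023 0.026] [0.001 0.001]
paint [0.398 0.001 0.02 ] [0. 0.]
bottletop [0.584 0.411 0.19 ] [0. 0.]
screwd [0.365 0.36  0.017] [0.002 0.002]
chassis [0.788 0.165 0.023] [0. 0.]
tape [ 0.437 -0.392  0.01 ] [0.001 0.001]
cup [ 0.608 -0.385  0.029] [0.003 0.003]
g1 [ 0.345 -0.165  0.008] [0. 0.]
binTL [0.424 0.531 0.303] [0.013 0.013]
[[ 0.42   0.907 -0.   ]
 [ 0.907 -0.42  -0.001]
 [-0.001 -0.    -1.   ]] [0.24155078 0.52150812 0.21415921]
cam in tool [ 0.0002578  -0.07354231 -0.1685122 ]
[[ 1.     0.    -0.001]
 [-0.001  0.966 -0.26 ]
 [ 0.001  0.26   0.966]]
```

```bash
python3 - <<'E'
from h import *
p=np.array(bot.current_ee_pos())
bot.line_to(p+[0,0,0.14],max_speed=0.25)
print(bot.current_clock())
def v(x,y,z,f):
    bot.goto([x,y,z],down(0.0));c=snap("wrist",f);print(f,bot.current_clock(),np.round(bot.current_ee_pos(),3))
v(0.522,0.17,0.26,"wc1")
v(0.53,-0.16,0.22,"wl1")
v(0.58,-0.16,0.22,"wl2")
E
```

```text
1.0083
wc1 2.7417 [0.522 0.171 0.26 ]
wl1 4.05 [ 0.53  -0.159  0.22 ]
wl2 4.4167 [ 0.58  -0.159  0.22 ]
```

View pics/wc1.png

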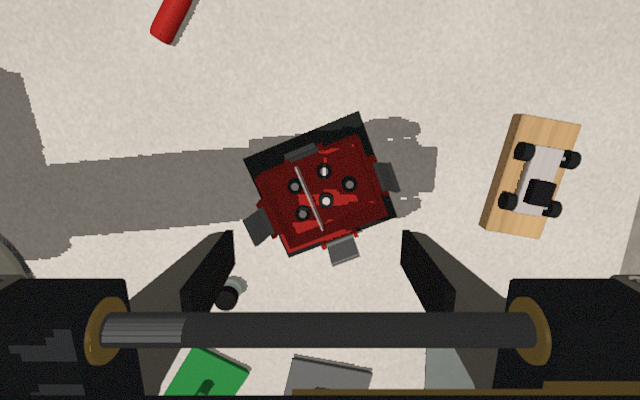

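View pics/wl1.png

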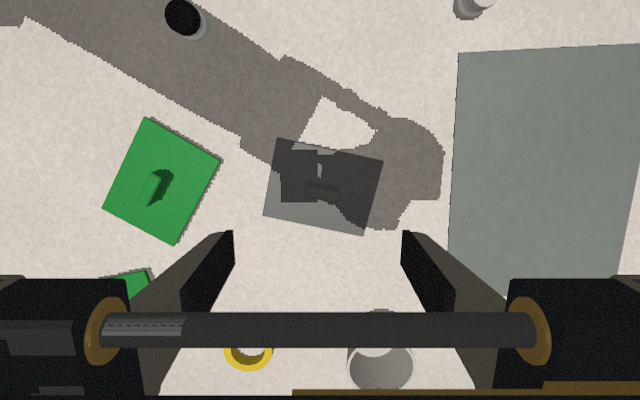

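View pics/wl2.png

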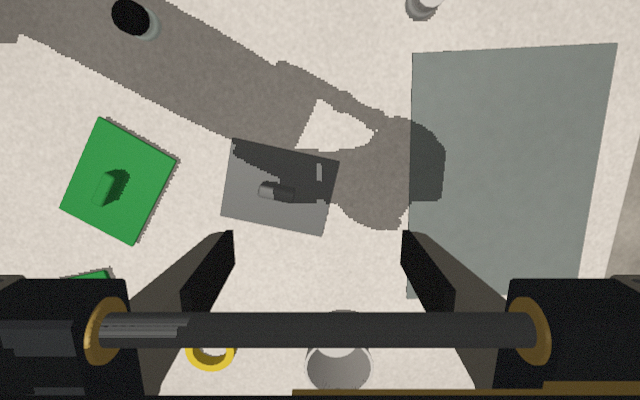

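wc1: case centred about (320,195), long axis tilted ≈20°, flaps at (302,152), (385,177), (343,250), (258,226). wl1/wl2: lid corners about (278,138)/(382,160)/(365,236)/(263,214) and (233,139)/(339,160)/(322,236)/(221,214), partly shadowed.

```bash
python3 - <<'E'
from h import *
import pickle
out=[]
for f in ["wl1","wl2"]:
    im=cv2.imread(f"pics/{f}.png");b=cv2.medianBlur(im,3).astype(int)
    r=(b[:,:,2]-b[:,:,0])/(b.sum(2)+1)
    print(f,[ (p,b[p[1],p[0]].tolist(),round(r[p[1],p[0]],3)) for p in [(290,205),(370,180),(400,180),(310,115),(290,250),(300,200)]])
for f,(x0,y0,x1,y1) in {"wl1":(250,120,400,250),"wl2":(205,120,355,250),"wc1":(225,95,425,275)}.items():
    im=cv2.imread(f"pics/{f}.png")[y0:y1,x0:x1];k=3.9 if f=="wc1" else 5
    big=cv2.resize(np.clip(im.astype(float)*1.8,0,255).astype(np.uint8),None,fx=k if f!="wc1" else 3.3,fy=k if f!="wc1" else 3.3,interpolation=cv2.INTER_CUBIC)[:600,:800];cv2.imwrite(f"pics/{f}_z.png",big);print(big.shape)
E
```

```text
wl1 [((290, 205), [121, 124, 125], np.float64(0.011)), ((370, 180), [59, 59, 61], np.float64(0.011)), ((400, 180), [106, 114, 119], np.float64(0.038)), ((310, 115), [108, 114, 119], np.float64(0.032)), ((290, 250), [198, 209, 216], np.float64(0.029)), ((300, 200), [56, 60, 59], np.float64(0.017))]
wl2 [((290, 205), [126, 129, 131], np.float64(0.013)), ((370, 180), [110, 118, 123], np.float64(0.037)), ((400, 180), [114, 121, 128], np.float64(0.038)), ((310, 115), [147, 158, 165], np.float64(0.038)), ((290, 250), [205, 215, 223], np.float64(0.028)), ((300, 200), [58, 60, 61], np.float64(0.017))]
(600, 750, 3)
(600, 750, 3)
(594, 660, 3)
```

View pics/wc1_z.png

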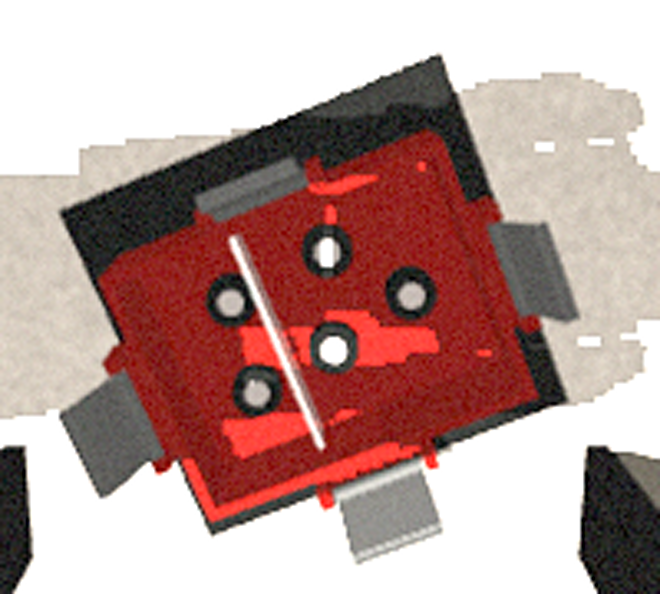

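View pics/wl2_z.png

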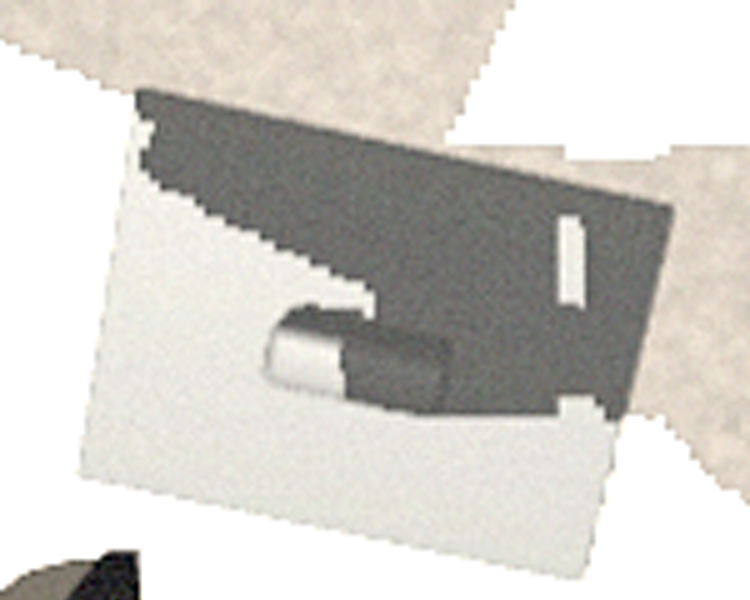

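```bash
python3 - <<'E'
from h import *
import pickle
P=[];C=[]
for f,(x0,y0,x1,y1) in {"wl1":(250,120,400,245),"wl2":(205,120,355,245)}.items():
    im=cv2.imread(f"pics/{f}.png");b=cv2.GaussianBlur(im,(5,5),0).astype(float)
    r=(b[:,:,2]-b[:,:,0])/(b.sum(2)+1)
    m=np.zeros(r.shape,np.uint8);m[y0:y1,x0:x1]=((r<0.022)&(b.sum(2)<480))[y0:y1,x0:x1]*255
    m=cv2.morphologyEx(m,cv2.MORPH_OPEN,np.ones((5,5)));m=cv2.morphologyEx(m,cv2.MORPH_CLOSE,np.ones((9,9)))
    cs,_=cv2.findContours(m,0,2);c=max(cs,key=cv2.contourArea);h=cv2.convexHull(c)
    q=cv2.approxPolyDP(h,8,True)[:,0].astype(np.float64)
    mr=cv2.minAreaRect(c)
    cc=pickle.load(open(f"pics/{f}.pkl","rb"))
    print(f,q.tolist(),mr)
    # fit lines on contour between corners
    L=[];pts=c[:,0].astype(float)
    for i in range(4):
        a,e=q[i],q[(i+1)%4];d=(e-a)/np.linalg.norm(e-a);n=np.array([-d[1],d[0]])
        s=(pts-a)@d;k=(s>12)&(s<np.linalg.norm(e-a)-12)&(abs((pts-a)@n)<4)
        vx,vy,xx,yy=cv2.fitLine(pts[k].astype(np.float32),cv2.DIST_HUBER,0,.01,.01).ravel();L.append(np.cross([xx,yy,1],[xx+vx,yy+vy,1]))
    K=[];
    for i in range(4):
        X=np.cross(L[i-1],L[i]);K.append(X[:2]/X[2])
    K=np.array(sorted(K,key=lambda p:np.arctan2(p[1]-mr[0][1],p[0]-mr[0][0])))
    print(K.round(1).tolist());P.append(K);C.append(cc)
W=[]
for i in range(4):
    X,e=tri([(C[0],*P[0][i]),(C[1],*P[1][i])]);print(X.round(4),np.round(e,4));W.append(X)
for j in range(2):
    Z=np.array([onz(C[j],*P[j][i],0.013) for i in range(4)]);print("z13 ctr",Z.mean(0).round(4),"sides",[round(np.linalg.norm(Z[i]-Z[i-1]),4) for i in range(4)],"yaws",[round(float(np.degrees(np.arctan2(*(Z[(i+1)%4]-Z[i])[[1,0]]))),2) for i in range(4)])
E
```

```text
wl1 [[278.0, 139.0], [381.0, 161.0], [362.0, 234.0], [264.0, 214.0]] ((321.53607177734375, 187.14114379882812), (107.70100402832031, 78.49533081054688), 12.225123405456543)
[[277.9, 138.0], [382.1, 161.7], [361.3, 234.7], [262.5, 213.9]]
wl2 [[233.0, 139.0], [337.0, 162.0], [320.0, 235.0], [221.0, 214.0]] ((277.493408203125, 187.15652465820312), (108.7735366821289, 78.18097686767578), 11.888657569885254)
[[232.3, 138.0], [338.1, 162.0], [320.4, 235.6], [220.7, 214.5]]
[ 0.4868 -0.1153  0.0169] [0. 0.]
[ 0.6043 -0.1425  0.0107] [0.0001 0.0001]
[ 0.5847 -0.2344  0.0042] [0.0004 0.0004]
[ 0.4642 -0.2071  0.0053] [0.0003 0.0003]
z13 ctr [ 0.5348 -0.1732  0.013 ] sides [np.float64(0.0911), np.float64(0.1205), np.float64(0.0907), np.float64(0.1208)] yaws [-12.74, -103.08, 167.49, 76.75]
z13 ctr [ 0.5353 -0.1735  0.013 ] sides [np.float64(0.0914), np.float64(0.1213), np.float64(0.0913), np.float64(0.121)] yaws [-12.63, -102.4, 167.4, 77.76]
```

```bash
python3 - <<'E'
from h import *
for x,f in [(0.56,"wc2"),(0.48,"wc3")]:
    bot.goto([x,0.10,0.26],down(0.0));snap("wrist",f);print(bot.current_clock())
    im=cv2.imread(f"pics/{f}.png");cv2.imwrite(f"pics/{f}_z.png",cv2.resize(np.clip(im[40:230,200:460].astype(float)*1.8,0,255).astype(np.uint8),None,fx=3,fy=3,interpolation=cv2.INTER_CUBIC))
E
```

```text
5.5
5.9667
```

View pics/wc2_z.png

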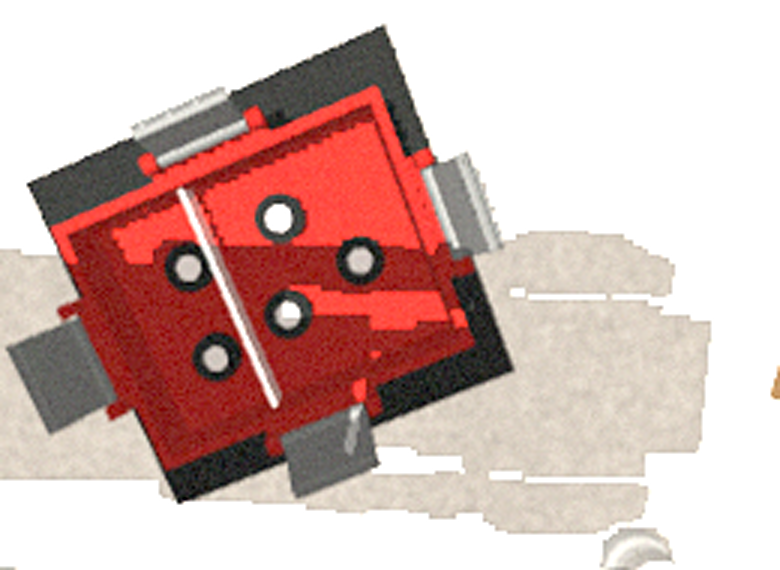

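View pics/wc3_z.png

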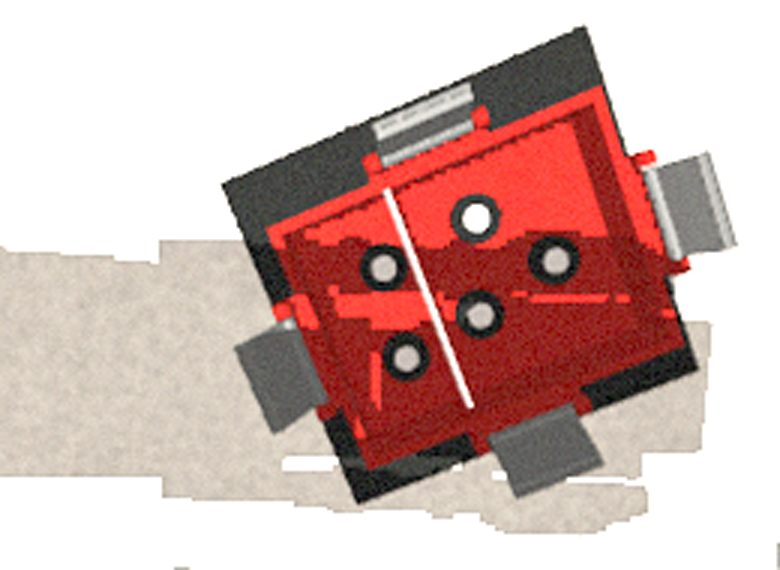

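wc2/wc3 show the case from nearly straight above, so the red silhouette is the outer rim, plus small bracket lugs; rim corners in wc2 at about (217,116), (326,69), (359,154), (256,197); wc3 (289,116), (400,69), (430,153), (323,195).

```bash
cat > case.py <<'E'
from h import *
import pickle
G={"wc2":[(217,116),(326,69),(358.5,154),(256,197)],"wc3":[(289,116),(400,69),(430.5,153.5),(323,196)]}
P=[];C=[]
for f,q in G.items():
    im=cv2.GaussianBlur(cv2.imread(f"pics/{f}.png"),(3,3),0).astype(float)
    m=((im[:,:,2]>1.9*im[:,:,1]+5)&(im[:,:,2]>40)).astype(np.uint8)*255
    m[:, :200]=0;m[:,460:]=0;m[:40]=0;m[230:]=0
    m=cv2.morphologyEx(m,cv2.MORPH_CLOSE,np.ones((5,5)))
    cs,_=cv2.findContours(m,0,1);c=np.vstack([k for k in cs])[:,0].astype(float)
    q=np.array(q,float);L=[]
    for i in range(4):
        a,e=q[i],q[(i+1)%4]
        for it in range(4):
            d=(e-a)/np.linalg.norm(e-a);n=np.array([-d[1],d[0]]);s=(c-a)@d;w=(c-a)@n
            k=(s>8)&(s<np.linalg.norm(e-a)-8)&(abs(w)<[4,3,2,1.5][it])
            vx,vy,xx,yy=cv2.fitLine(c[k].astype(np.float32),cv2.DIST_HUBER,0,.01,.01).ravel()
            o=np.array([xx,yy]);v=np.array([vx,vy]);a,e=o+v*((a-o)@v),o+v*((e-o)@v)
        print(f,i,k.sum(),end=" ")
        L.append(np.cross([*a,1],[*e,1]))
    K=[np.cross(L[i-1],L[i]) for i in range(4)];K=np.array([x[:2]/x[2] for x in K]);print(K.round(1).tolist())
    P.append(K);C.append(pickle.load(open(f"pics/{f}.pkl","rb")))
for i in range(4):
    X,e=tri([(C[0],*P[0][i]),(C[1],*P[1][i])]);print(X.round(4),np.round(e,4))
for j in range(2):
    Z=np.array([onz(C[j],*P[j][i],0.05) for i in range(4)]);print("ctr",Z.mean(0).round(4),"sides",[round(np.linalg.norm(Z[i]-Z[i-1]),4) for i in range(4)],"yaws",[round(float(np.degrees(np.arctan2(*(Z[(i+1)%4]-Z[i])[[1,0]]))),2) for i in range(4)])
E
python3 case.py
```

```text
wc2 0 54 wc2 1 41 wc2 2 51 wc2 3 30 [[216.1, 115.6], [328.6, 66.2], [359.1, 154.1], [255.0, 196.4]]
wc3 0 62 wc3 1 49 wc3 2 53 wc3 3 47 [[288.8, 115.5], [398.4, 68.5], [434.7, 151.6], [317.8, 198.0]]
[0.4487 0.1665 0.0515] [0.0001 0.0001]
[0.5728 0.2191 0.0236] [0.0012 0.0012]
[0.6039 0.1284 0.0771] [0.0012 0.0012]
[0.4805 0.065  0.0189] [0.0011 0.0011]
ctr [0.5285 0.1454 0.05  ] sides [np.float64(0.0998), np.float64(0.1338), np.float64(0.0999), np.float64(0.1305)] yaws [22.31, -69.3, -157.71, 112.6]
ctr [0.5272 0.145  0.05  ] sides [np.float64(0.0996), np.float64(0.1276), np.float64(0.1001), np.float64(0.1436)] yaws [22.27, -62.22, -157.82, 108.64]
```

```bash
cat >> case.py <<'E'
O=[]
for f,K in zip(G,P):
    im=np.clip(cv2.imread(f"pics/{f}.png").astype(float)*2,0,255).astype(np.uint8)
    x0=190 if f=="wc2" else 265
    im=cv2.resize(im[50:215,x0:x0+195],None,fx=4,fy=4,interpolation=cv2.INTER_NEAREST)
    b=((K-[x0,50]+.5)*4).astype(np.int32);cv2.polylines(im,[b],True,(0,255,0),1)
    cv2.imwrite(f"pics/{f}_o.png",im[:600]);
E
python3 case.py >/dev/null
```

```text
(no output)
```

View pics/wc2_o.png

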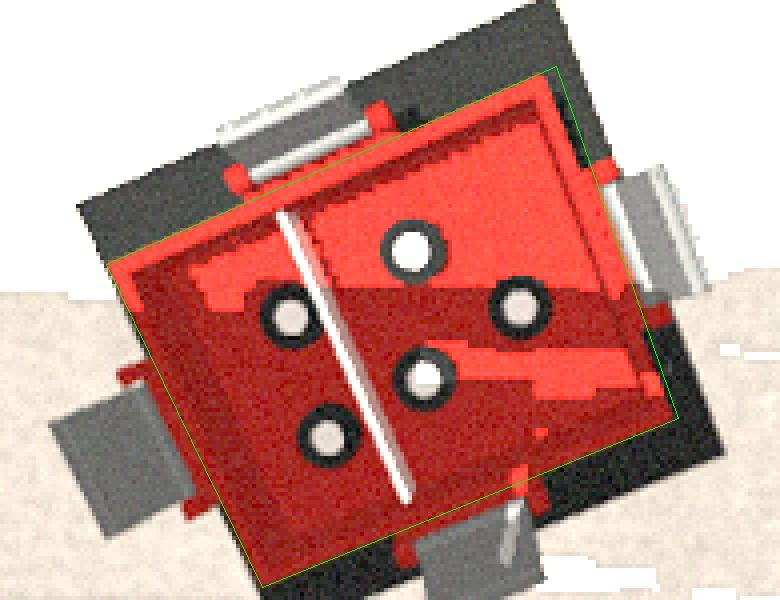

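View pics/wc3_o.png

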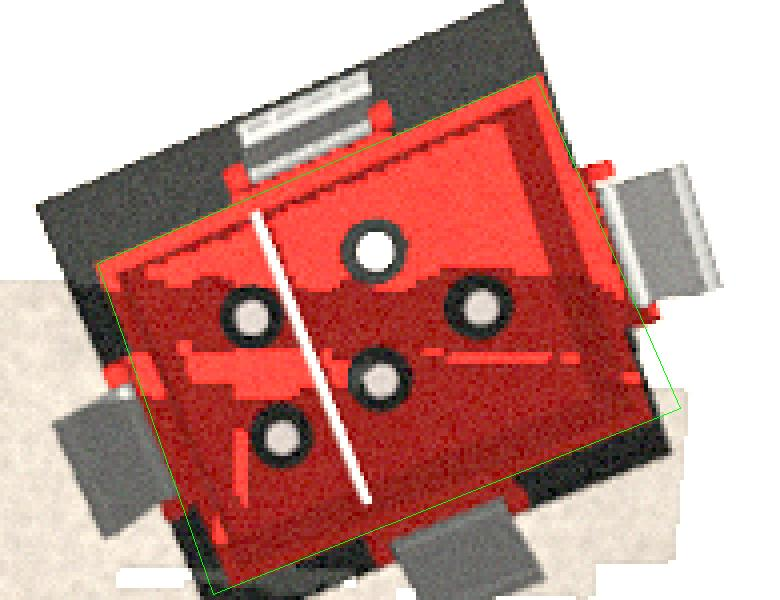

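Long sides fit; the short sides are pulled off by the brackets. I'll refit excluding the bracket stretch with guesses from this overlay.

```bash
sed -i 's/^G=.*/G={"wc2":[(217,115.5),(326,69.5),(359,154),(255.3,196.3)],"wc3":[(289.3,115.8),(400.6,69.2),(428.7,153.8),(321.8,197)]}/; s/k=(s>8)&(s<np.linalg.norm(e-a)-8)/D=np.linalg.norm(e-a);k=(s>5)\&(s<D-5)\&((s<.27*D)|(s>.77*D) if i%2 else True)/' case.py
sed -i 's/\[4,3,2,1.5\]/[3,2,1.5,1.2]/' case.py; python3 case.py
```

```text
wc2 0 56 wc2 1 32 wc2 2 56 wc2 3 29 [[216.4, 115.5], [325.4, 67.6], [358.1, 154.5], [255.0, 196.4]]
wc3 0 62 wc3 1 32 wc3 2 58 wc3 3 27 [[288.2, 115.7], [399.6, 68.0], [427.7, 154.4], [322.4, 196.2]]
[0.4477 0.1663 0.047 ] [0.0001 0.0001]
[0.5686 0.2159 0.0468] [0.0002 0.0002]
[0.6064 0.1229 0.0477] [0. 0.]
[0.4859 0.0734 0.0464] [0.0001 0.0001]
ctr [0.5275 0.1449 0.05  ] sides [np.float64(0.0998), np.float64(0.1297), np.float64(0.0998), np.float64(0.1293)] yaws [22.33, -67.89, -157.69, 112.38]
ctr [0.5268 0.1448 0.05  ] sides [np.float64(0.0994), np.float64(0.1296), np.float64(0.0996), np.float64(0.1294)] yaws [22.25, -67.72, -157.87, 112.41]
```

View pics/wc3_o.png

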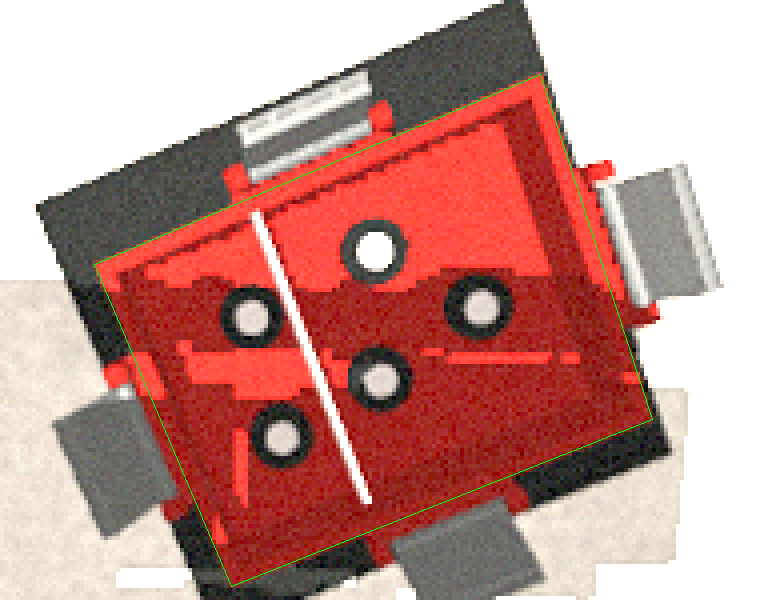

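View pics/wc2_o.png

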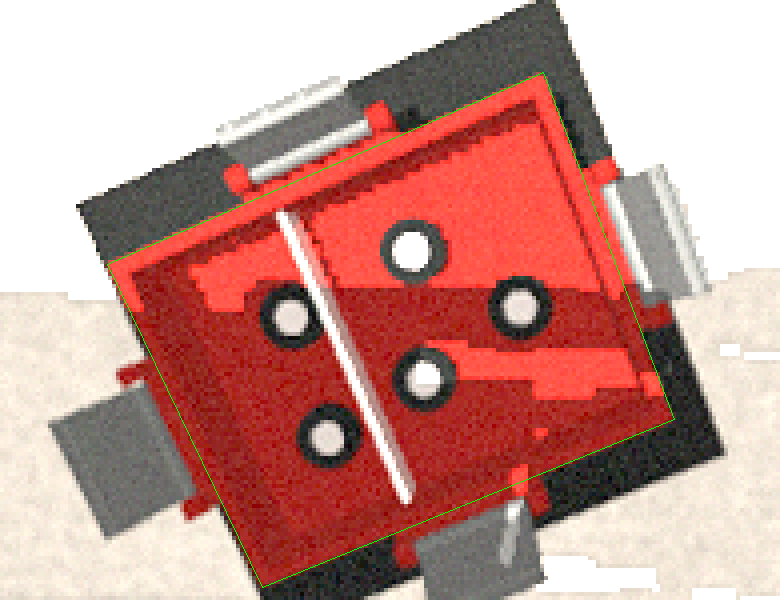

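Both views agree: rim centre (0.5272, 0.1449), yaw 22.3°, triangulated rim height 47 mm (text: 50). Now grasp the lid.

```bash
python3 - <<'E'
from h import *
d=np.radians
for y in (77.4,77.4-180):
  for p,yy in (([.535,-.1735,.016],y),([.5272,.1449,.06],y+34.9)):
    print(y,np.round(bot.inverse_kinematics(p,down(d(yy))),2))
s=bot.current_opening()
o=down(d(77.4))
bot.set_gripper(0.45)
bot.goto([.535,-.1735,.12],o)
snap("wrist","wl3");print(bot.current_clock(),bot.current_contact_force())
E
```

```text
77.4 [-0.53  0.37  1.77 -0.    1.   -1.88]
77.4 [ 0.05  0.26  1.81 -0.    1.08 -1.91]
-102.6 [-0.53  0.37  1.77 -0.    1.    1.26]
-102.6 [ 0.05  0.26  1.81 -0.    1.08  1.23]
8.4833 [0.25005078 0.53180274 0.31398026]
```

View pics/wl3.png

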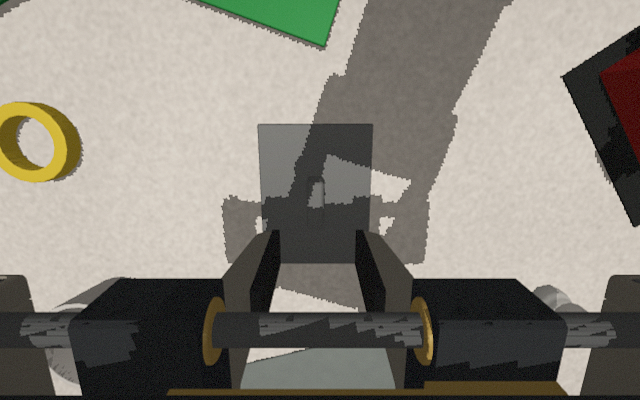

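wl3: lid edges lie square to the image; bar at (317,193), between the jaws' centre line (318). I check its projection, then descend and grip.

```bash
python3 - <<'E'
from h import *
import pickle
c=pickle.load(open("pics/wl3.pkl","rb"));print(proj(c,np.array([.535,-.1735,.039])))
a=bot.current_effort()
bot.line_to([.535,-.1735,.030],max_speed=0.12)
bot.line_to([.535,-.1735,.0165],max_speed=0.03)
f0=np.array(bot.current_contact_force());print(f0)
bot.set_gripper(0.0,25);print("open",bot.current_opening()*92,bot.current_contact_force()-f0,np.round(bot.current_ee_pos(),4))
bot.line_to([.535,-.1735,.06],max_speed=0.06)
snap("wrist","g1");print(bot.current_contact_force()-f0,bot.current_opening()*92,bot.current_clock())
bot.line_to([.535,-.1735,.16],max_speed=0.15)
snap("side","g1s");print(bot.current_clock())
E
```

```text
[315.94213762 206.32569665]
[-0.31373657 -0.17195977  0.77376873]
open 13.889656932512242 [ 0.15352935 -0.05327376 -0.84434007] [ 0.5351 -0.1736  0.0167]
[ 0.95996445  0.1338353  -1.50868626] 14.068525821694749 11.4333
12.3
```

View pics/g1.png

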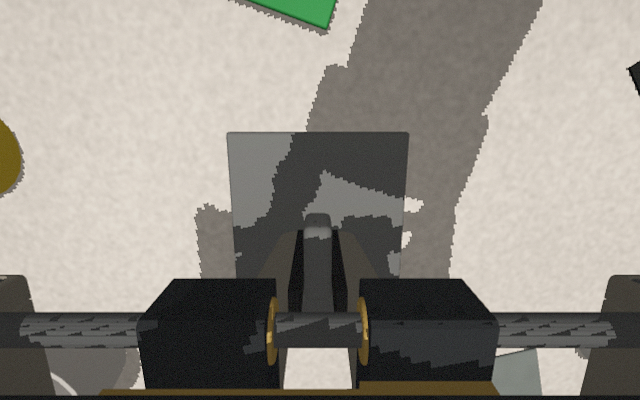

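View pics/g1s.png

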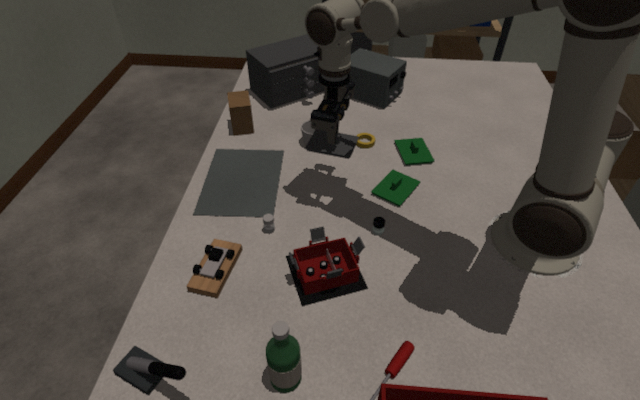

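```bash
python3 - <<'E'
from h import *
import pickle
c=pickle.load(open("pics/g1.pkl","rb"))
im=c["pixels"]
R=Ro.from_rotvec(down(np.radians(77.4))).as_matrix();t=np.array([.535,-.1735,.06])
for u,v in [(228,132),(408,132),(235,265),(403,265)]:
    print(R.T@(onz(c,u,v,.0565)-t))
big=cv2.resize(np.clip(im[115:290,210:425].astype(float)*1.6,0,255).astype(np.uint8),None,fx=3.4,fy=3.4,interpolation=cv2.INTER_CUBIC);cv2.imwrite("pics/g1_z.png",big)
E
```

```text
[-0.04457174 -0.06274759  0.0035    ]
[ 0.0467776  -0.06269978  0.0035    ]
[-0.04578369  0.01104642  0.0035    ]
[0.0491434  0.01114579 0.0035    ]
```

View pics/g1_z.png

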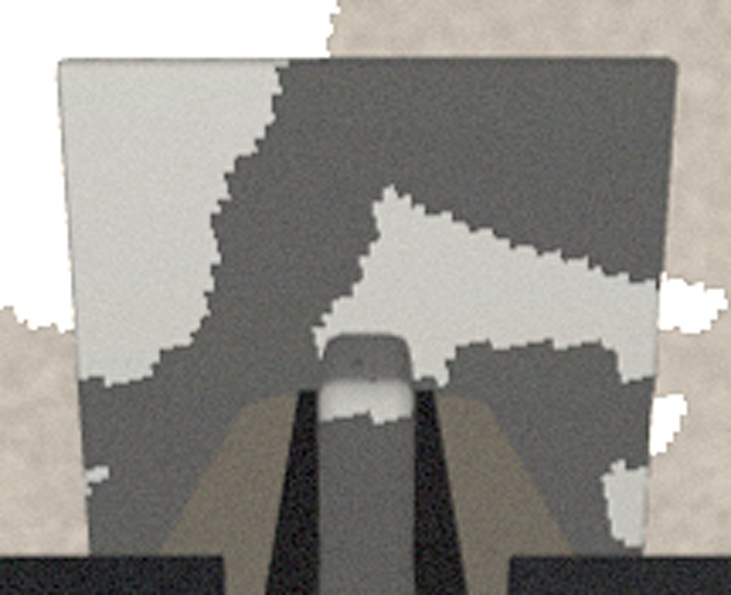

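g1_z: gripped bar centred between the fingers, plate square and lid centred on the jaw axis, yet the calibration puts it ≈1.2 mm to tool +x – a small wrist-camera bias. Looking at the case from the other tool yaw lets me separate bias from true position.

```bash
python3 - <<'E'
from h import *
bot.goto([.634,.188,.27],down(np.radians(112.3)))
c=snap("wrist","wc4");print(bot.current_clock(),bot.current_ee_pos())
cv2.imwrite("pics/wc4_z.png",cv2.resize(np.clip(c["pixels"][0:150,210:410].astype(float)*2,0,255).astype(np.uint8),None,fx=4,fy=4,interpolation=cv2.INTER_NEAREST))
E
```

```text
13.8 [0.63398427 0.18649567 0.26931698]
```

View pics/wc4_z.png

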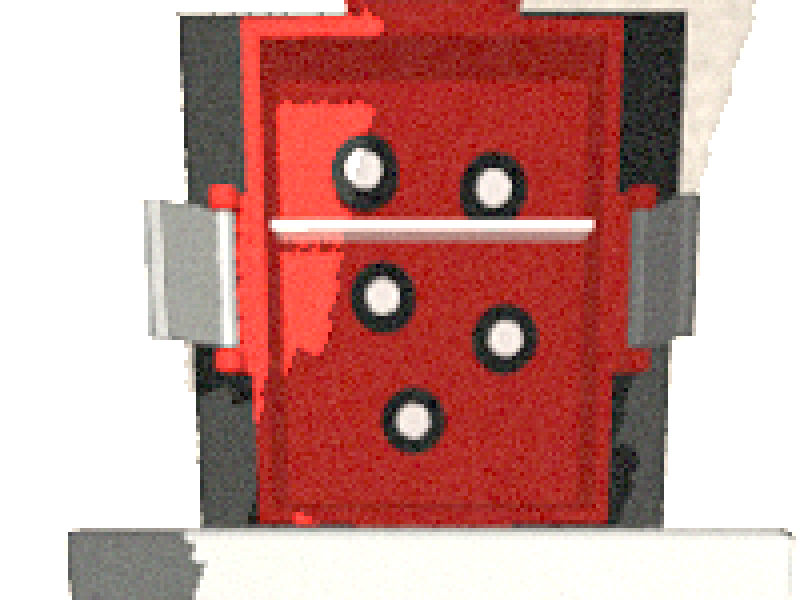

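wc4: case upright in the image, outer rim corners (zoom) about (241,17), (623,17), (607,523), (257,523); lid edge below it.

```bash
python3 - <<'E'
from h import *
import pickle
c=pickle.load(open("pics/wc4.pkl","rb"))
Z=np.array([onz(c,210+x/4-.5,y/4-.5,.05) for x,y in [(241,17),(623,17),(607,523),(257,523)]])
print(Z.round(4),Z.mean(0).round(4),[round(np.linalg.norm(Z[i]-Z[i-1]),4) for i in range(4)],[round(float(np.degrees(np.arctan2(*(Z[(i+1)%4]-Z[i])[[1,0]]))),2) for i in range(4)])
def bR(y):return Ro.from_rotvec(down(np.radians(y))).as_matrix()[:2,:2]
A=np.block([[np.eye(2),bR(0)],[np.eye(2),bR(112.3)]]);b=np.r_[.5272,.1449,Z.mean(0)[:2]]
print(np.linalg.solve(A,b)); print(bot.current_ee_pos())
R=np.array(c["R"]);cw=-R.T@np.array(c["t"]);print(bR(112.3).T@(cw-bot.current_ee_pos())[:2])
E
```

```text
[[0.486  0.0737 0.05  ]
 [0.4483 0.166  0.05  ]
 [0.5681 0.2151 0.05  ]
 [0.6059 0.1224 0.05  ]] [0.5271 0.1443 0.05  ] [np.float64(0.1295), np.float64(0.0996), np.float64(0.1295), np.float64(0.1001)] [112.18, 22.29, -67.83, -157.92]
[ 5.27353125e-01  1.44560662e-01 -1.53124638e-04 -3.39337845e-04]
[0.63398427 0.18649567 0.26931698]
[ 0.00093437 -0.07284303]
```

```bash
python3 - <<'E'
from h import *
import pickle
cc=[pickle.load(open("pics/wc4.pkl","rb")),bot.read_camera("wrist")]
for c in cc:
    R=np.array(c["R"]);print((-R.T@np.array(c["t"])).round(5),np.degrees(np.arctan2(R[0,1],R[0,0])))
T=Ro.from_rotvec(bot.current_tool_rot()).as_matrix();print(bot.current_ee_pos(),np.degrees(np.arctan2(T[1,0],T[0,0])),T[2].round(4),bot.current_clock())
print(bot.current_joints(), bot.inverse_kinematics([.634,.188,.27],down(np.radians(112.3))),bot.current_joint_vel())
E
```

```text
[0.56623 0.15972 0.43802] 112.17609524511546
[0.56626 0.15955 0.43804] 112.15724860322103
[0.63400706 0.18651605 0.26939898] 112.17859904851038 [ 0.     -0.0011 -1.    ] 13.85
[ 1.03819242e-01  3.53402718e-01  1.25729089e+00 -2.86376726e-04
  1.53197196e+00 -1.85405541e+00] [ 1.05948618e-01  3.53346497e-01  1.25619833e+00 -4.44089210e-16
  1.53204782e+00 -1.85405613e+00] [ 0.0004282  -0.00126421 -0.00415228  0.00032343 -0.00017394  0.00118148]
```

```bash
cat >> h.py <<'E'
def servo(p,rot,sp,corr=1):
    p=np.array(p,float);bot.line_to(p,rot,max_speed=sp)
    e=p-np.array(bot.current_ee_pos());return e
CASE=np.array([.5272,.1446]);YAW=np.radians(22.25)
E
python3 - <<'E'
from h import *
o=down(YAW+np.pi/2)
e=servo([*CASE,.13],o,.15)
T=Ro.from_rotvec(bot.current_tool_rot()).as_matrix();print(e,np.degrees(np.arctan2(T[1,0],T[0,0])),T[2].round(4),bot.current_clock())
f0=np.array(bot.current_contact_force());print(f0)
g=np.r_[CASE,.075]; cm=g+np.r_[e[:2],0]
e=servo(cm,o,.08);e2=g-np.array(bot.current_ee_pos());print(e2)
cm=cm+e2
for z in [.068,.066,.064,.062,.060,.0588]:
    cmd=np.array([cm[0],cm[1],z+ (cm[2]-g[2])]);bot.line_to(cmd,max_speed=.02)
    f=np.array(bot.current_contact_force())-f0;p=np.array(bot.current_ee_pos());print(z,p.round(4),f.round(2),bot.current_clock())
    if f[2]>12 or np.linalg.norm(f[:2])>10:print("stop");break
snap("wrist","in1");snap("side","in1s");snap("scene","in1c")
E
```

```text
[-9.96525685e-04 -8.58739777e-05 -9.16867097e-04] 112.2479436778898 [-6.0e-04  1.8e-03 -1.0e+00] 15.2083
[ 1.04783312 -1.17984569 -0.98361445]
[ 5.83650525e-04  7.35367277e-05 -3.63958955e-04]
0.068 [0.5267 0.1446 0.0675] [-1.55  0.63  0.21] 16.5667
0.066 [0.5267 0.1446 0.0655] [-2.18  0.21 -0.06] 16.8167
0.064 [0.5266 0.1446 0.0634] [0.03 1.62 0.09] 17.0667
0.062 [0.5266 0.1446 0.0615] [-1.47  1.66 -0.86] 17.3167
0.06 [0.5266 0.1446 0.0595] [-0.35  2.24  0.04] 17.5667
0.0588 [0.5271 0.1446 0.0587] [0.21 1.16 0.86] 17.8167
```

```bash
python3 - <<'E'
from h import *
p=np.array(bot.current_ee_pos());f0=np.array(bot.current_contact_force())
cm=np.array([.5272,.1446,.0588])
for k in range(6):
    cm[2]-=.0005;bot.line_to(cm,max_speed=.01)
    f=np.array(bot.current_contact_force())-f0;print(cm[2].round(4),np.array(bot.current_ee_pos()).round(4),f.round(2),bot.current_clock())
    if f[2]>5:break
c=snap("wrist","in2")
for n in ["side","scene"]:
    q=snap(n,"in2"+n);u,v=proj(q,np.array([.527,.145,.06])).astype(int);cv2.imwrite(f"pics/in2{n}_z.png",cv2.resize(np.clip(q["pixels"][v-55:v+55,u-70:u+70].astype(float)*1.8,0,255).astype(np.uint8),None,fx=5,fy=5,interpolation=cv2.INTER_CUBIC))
E
```

```text
0.0583 [0.5271 0.1446 0.0586] [-2.05 -0.45  3.92] 18.2167
0.0578 [0.5271 0.1446 0.0586] [-2.38  0.57  8.75] 18.4667
```

View pics/in2.png

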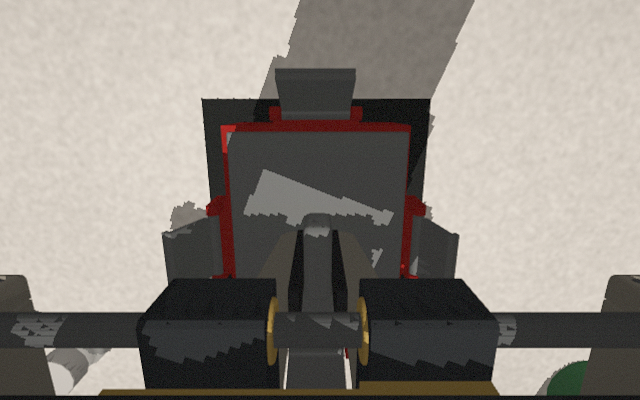

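View pics/in2scene_z.png

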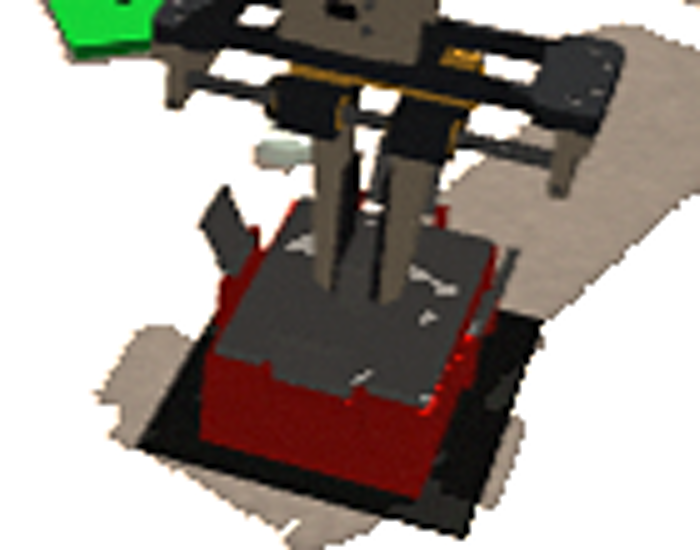

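View pics/in2side_z.png

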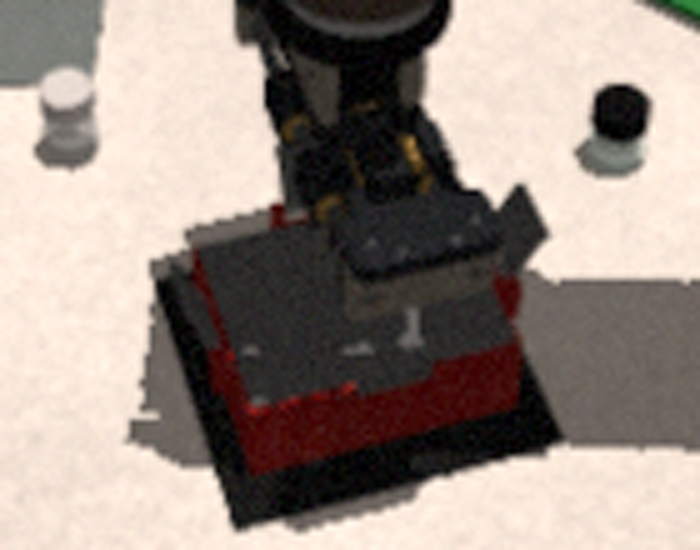

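Lid is down: the stop at TCP 58.6 mm matches seated (expected 58.7), the plate is level with an even red margin all round. Release, lift, and estimate the flap angles from wc2/wc3.

```bash
python3 - <<'E'
from h import *
import pickle
bot.line_to([.5271,.1446,.0586],max_speed=.02)
bot.set_gripper(0.3);
bot.line_to([.5271,.1446,.13],max_speed=.12)
bot.set_gripper(0.0,40)
print(bot.current_clock(),bot.current_opening(),np.array(bot.current_contact_force()))
a=pickle.load(open("pics/wc2.pkl","rb"));b=pickle.load(open("pics/wc3.pkl","rb"))
A=lambda x,y:(a,200+x/3-.3,40+y/3-.3);B=lambda x,y:(b,200+x/3-.3,40+y/3-.3)
a4=lambda x,y:(a,190+x/4-.5,50+y/4-.5);b4=lambda x,y:(b,265+x/4-.5,50+y/4-.5)
S={"+y":[(a4(218,128),b4(238,125)),(a4(338,77),b4(370,72))],"+x":[(a4(660,168),b4(685,165)),(a4(710,288),b4(722,285))],
"-y":[(A(295,497),B(517,497)),(A(378,465),B(603,463))],"-x":[(A(8,348),B(236,348)),(A(50,433),B(274,433))]}
ex=np.array([np.cos(YAW),np.sin(YAW)]);ey=np.array([-ex[1],ex[0]])
D={"+y":(ey,56),"-y":(-ey,56),"+x":(ex,71),"-x":(-ex,71)}
for n,l in S.items():
    X=np.array([tri(q)[0] for q in l]);d,r=D[n];m=X.mean(0)
    out=(m[:2]-CASE)@d*1000-r;h=m[2]*1000-56
    lat=(m[:2]-CASE)@np.array([-d[1],d[0]])*1000
    print(n,"out",out.round(1),"up",h.round(1),"r",np.hypot(out,h).round(1),"theta",np.arctan2(h,-out).round(2),"lat",lat.round(1))
for n,(d,r) in D.items():
  for z in (.07,):
    for yaw in (np.arctan2(-d[1],-d[0])+np.pi/2,np.arctan2(-d[1],-d[0])-np.pi/2):
      P=CASE+d*(r+30)/1000
      j=bot.inverse_kinematics([*P,z],down(yaw));print(n,P.round(3),round(yaw,2),None if j is None else np.round(j,2))
c=snap("wrist","in3")
E
```

```text
20.55 0.0033896484337044303 [-0.33217011  0.14314367  0.55935805]
+y out 9.8 up 26.3 r 28.1 theta 1.93 lat -0.3
+x out 11.4 up 26.5 r 28.9 theta 1.98 lat -0.3
-y out 14.7 up 28.3 r 31.9 theta 2.05 lat -0.2
-x out 17.5 up 23.5 r 29.3 theta 2.21 lat 0.2
+y [0.495 0.224] 0.39 [ 0.2   0.24  1.81 -0.    1.09 -0.19]
+y [0.495 0.224] -2.75 [ 0.2   0.24  1.81 -0.    1.09  2.96]
-y [0.56  0.065] 3.53 [-0.1   0.29  1.75 -0.    1.1   2.65]
-y [0.56  0.065] 0.39 [-0.1   0.29  1.75 -0.    1.1  -0.49]
+x [0.621 0.183] -1.18 [ 0.1   0.48  1.5  -0.    1.17  1.28]
+x [0.621 0.183] -4.32 [ 0.1   0.48  1.5   0.    1.17 -1.86]
-x [0.434 0.106] 1.96 [-0.03 -0.    2.08 -0.    1.07 -1.99]
-x [0.434 0.106] -1.18 [-0.03 -0.    2.08 -0.    1.07  1.15]
```

View pics/in3.png

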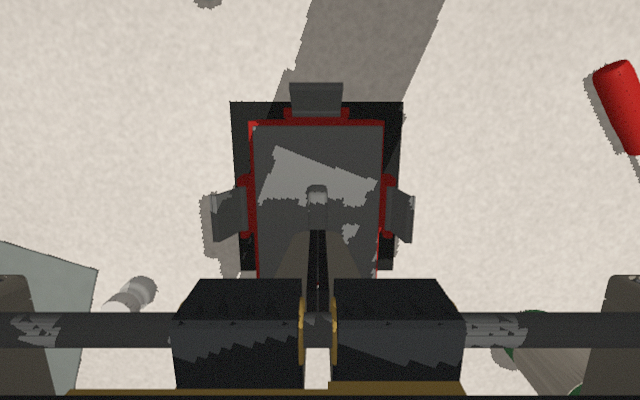

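Bar free, lid stays put in in3 (flaps at (316,97), (228,213), (399,217), all still open). Flap angles ≈1.93–2.21 rad. Now fold the first clip with the shut fingertips.

```bash
cat > clip.py <<'E'
from h import *
ex=np.array([np.cos(YAW),np.sin(YAW)]);ey=np.array([-ex[1],ex[0]])
D={"+y":(ey,.056,YAW),"-y":(-ey,.056,YAW),"+x":(ex,.071,YAW+np.pi/2),"-x":(-ex,.071,YAW+np.pi/2)}
class Stop(Exception):pass
def tip(n,h,z):   # inner bottom corner of tip at (h inward of hinge, z above hinge), mm
    d,r,_=D[n];return np.r_[CASE+d*(r-h/1000+.010),.056+z/1000]
def step(n,h,z,v,f0,lim=22,q=False):
    bot.line_to(tip(n,h,z),max_speed=v)
    f=np.array(bot.current_contact_force())-f0;p=np.array(bot.current_ee_pos());d,r,_=D[n]
    ah=(r+.010-(p[:2]-CASE)@d)*1000;az=(p[2]-.056)*1000
    if not q:print(f"{n} cmd {h:.1f},{z:.1f} act {ah:.1f},{az:.1f} Fout {f[:2]@d:.1f} Flat {f[:2]@[-d[1],d[0]]:.1f} Fz {f[2]:.1f} t {bot.current_clock():.2f}")
    if np.linalg.norm(f)>lim:raise Stop(f)
    return f,ah,az
def approach(n):
    bot.goto([*tip(n,-42,0)[:2],.13],down(D[n][2]))
    bot.line_to(tip(n,-42,16),max_speed=.15)
    bot.hold(.1);return np.array(bot.current_contact_force())
def fold(n,f0):
    step(n,-28,16,.06,f0)
    for h,z in [(-20,17),(-12,19),(-4,21)]:step(n,h,z,.022,f0)
    for th in np.arange(1.4,.42,-.16):
        r=21+(1.57-th)*4.5;step(n,r*np.cos(th)-3.5*np.sin(th),r*np.sin(th)+3.5*np.cos(th),.022,f0)
def press(n,f0):
    for th in np.arange(.4,-.01,-.1):
        r=27.;step(n,r*np.cos(th)-3.5*np.sin(th),r*np.sin(th)+3.5*np.cos(th),.009,f0)
    z=3.5
    while z>-0.5:
        z-=.4;f,ah,az=step(n,27,z,.008,f0)
        if f[2]>14.5:break
    bot.hold(.3);step(n,27,z,.008,f0)
def leave(n,f0):
    step(n,27,8,.03,f0);bot.line_to([*tip(n,27,0)[:2],.12],max_speed=.15)
E
python3 - <<'E'
from clip import *
f0=approach("+x");print(f0,bot.current_clock())
fold("+x",f0)
E
```

```text
[-0.48444983  0.51394187  0.67409756] 21.7917
+x cmd -28.0,16.0 act -28.2,16.7 Fout 0.7 Flat -1.2 Fz -0.1 t 22.18
+x cmd -20.0,17.0 act -20.0,17.0 Fout 0.2 Flat -0.9 Fz 0.0 t 22.69
+x cmd -12.0,19.0 act -12.0,19.1 Fout -0.1 Flat -0.8 Fz -1.8 t 23.22
+x cmd -4.0,21.0 act -4.2,21.2 Fout 3.7 Flat -0.7 Fz -2.1 t 23.74
+x cmd 0.3,22.0 act -0.1,22.1 Fout 5.3 Flat -0.4 Fz -3.6 t 24.09
+x cmd 4.0,22.4 act 3.5,22.8 Fout 5.0 Flat -1.0 Fz -2.1 t 24.42
+x cmd 7.9,22.1 act 7.0,22.7 Fout 5.4 Flat -1.1 Fz -2.4 t 24.74
+x cmd 11.7,21.2 act 10.6,22.0 Fout 5.6 Flat -0.1 Fz -0.7 t 25.07
+x cmd 15.5,19.5 act 14.2,20.7 Fout 5.2 Flat -0.9 Fz -0.5 t 25.41
+x cmd 19.0,17.2 act 17.6,18.5 Fout 6.4 Flat -1.0 Fz 0.6 t 25.75
+x cmd 22.1,14.3 act 20.7,15.7 Fout 5.2 Flat -0.5 Fz 1.7 t 26.09
```

```bash
python3 - <<'E'
from clip import *
f0=np.array([-0.48,.51,.67])
try: press("+x",f0)
except Stop as e: print("STOP",e)
c=snap("wrist","p1");print(bot.current_clock())
E
```

```text
+x cmd 23.5,13.7 act 22.0,15.2 Fout 5.6 Flat -1.2 Fz 1.6 t 26.41
+x cmd 24.8,11.3 act 24.0,12.1 Fout 4.3 Flat -0.9 Fz 2.8 t 26.86
+x cmd 25.8,8.8 act 25.7,8.9 Fout 4.3 Flat -0.9 Fz 2.9 t 27.31
+x cmd 26.5,6.2 act 26.9,5.9 Fout 2.7 Flat -2.1 Fz 3.6 t 27.76
+x cmd 27.0,3.5 act 27.2,3.8 Fout 2.1 Flat -1.9 Fz 6.5 t 28.21
+x cmd 27.0,3.1 act 27.2,3.8 Fout 0.8 Flat -1.0 Fz 8.7 t 28.46
+x cmd 27.0,2.7 act 27.1,3.8 Fout -0.6 Flat -2.0 Fz 11.6 t 28.71
+x cmd 27.0,2.3 act 27.1,3.8 Fout -1.8 Flat -1.7 Fz 13.9 t 28.96
+x cmd 27.0,1.9 act 27.1,3.7 Fout -2.8 Flat -0.4 Fz 15.0 t 29.21
+x cmd 27.0,1.9 act 27.1,3.7 Fout -2.4 Flat -2.2 Fz 15.5 t 29.76
29.8083
```

View pics/p1.png

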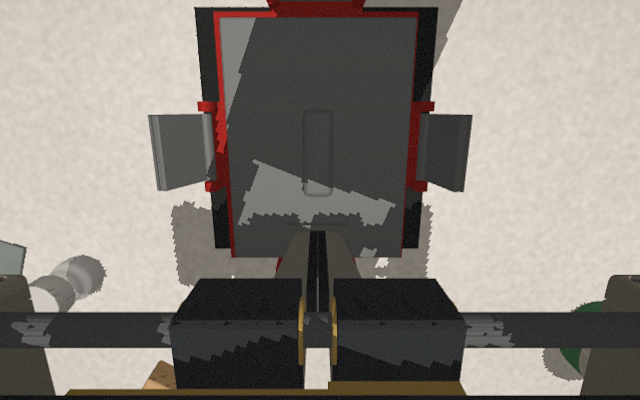

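p1: the flap under the tip is down (no free edge above the plate); z stopped hard at 3.7 mm above the hinge while force rose 6→15 N, so +x is home. Next −x.

```bash
python3 - <<'E'
from clip import *
leave("+x",np.array([-0.48,.51,.67]))
for n in ["-x"]:
    f0=approach(n);print(f0,bot.current_clock())
    try: fold(n,f0);press(n,f0)
    except Stop as e: print("STOP",e);break
E
```

```text
+x cmd 27.0,8.0 act 28.5,6.7 Fout 0.4 Flat -0.2 Fz -1.4 t 30.16
[ 0.4223179  -0.11440642 -0.37378973] 32.0583
-x cmd -28.0,16.0 act -27.5,16.4 Fout -0.7 Flat -0.5 Fz 0.2 t 32.44
-x cmd -20.0,17.0 act -20.0,17.0 Fout 0.5 Flat -0.3 Fz 0.3 t 32.96
-x cmd -12.0,19.0 act -15.7,17.9 Fout 12.0 Flat 1.0 Fz 6.0 t 33.48
-x cmd -4.0,21.0 act -6.2,20.7 Fout 8.8 Flat -1.3 Fz 7.4 t 34.01
-x cmd 0.3,22.0 act -2.3,21.4 Fout 8.9 Flat -0.2 Fz 4.7 t 34.36
-x cmd 4.0,22.4 act 1.1,21.5 Fout 9.1 Flat 1.3 Fz 4.9 t 34.68
-x cmd 7.9,22.1 act 4.9,21.1 Fout 9.5 Flat 1.5 Fz 4.1 t 35.01
-x cmd 11.7,21.2 act 8.7,20.0 Fout 8.6 Flat 0.8 Fz 2.7 t 35.34
-x cmd 15.5,19.5 act 12.3,18.3 Fout 9.3 Flat 1.1 Fz 3.1 t 35.67
-x cmd 19.0,17.2 act 15.6,15.9 Fout 9.4 Flat 0.3 Fz 3.8 t 36.02
-x cmd 22.1,14.3 act 19.2,13.2 Fout 7.8 Flat -0.4 Fz 3.4 t 36.36
-x cmd 23.5,13.7 act 20.6,12.8 Fout 9.4 Flat -0.1 Fz 5.1 t 36.67
-x cmd 24.8,11.3 act 22.7,10.8 Fout 6.5 Flat -1.0 Fz 5.1 t 37.12
-x cmd 25.8,8.8 act 24.2,8.6 Fout 6.1 Flat -0.8 Fz 5.6 t 37.58
-x cmd 26.5,6.2 act 25.5,6.3 Fout 5.2 Flat -0.9 Fz 4.6 t 38.02
-x cmd 27.0,3.5 act 26.8,3.9 Fout 3.7 Flat -1.4 Fz 5.2 t 38.48
-x cmd 27.0,3.1 act 26.8,3.8 Fout 5.2 Flat -1.1 Fz 9.2 t 38.73
-x cmd 27.0,2.7 act 26.8,3.8 Fout 6.9 Flat -2.5 Fz 10.7 t 38.98
-x cmd 27.0,2.3 act 26.8,3.7 Fout 7.7 Flat -2.2 Fz 13.9 t 39.23
-x cmd 27.0,1.9 act 26.9,3.7 Fout 8.7 Flat -2.0 Fz 17.3 t 39.48
-x cmd 27.0,1.9 act 26.8,3.7 Fout 9.2 Flat -2.2 Fz 17.9 t 40.02
```

−x home too (stop at 3.7 mm, 18 N). Now −y and +y.

```bash
python3 - <<'E'
from clip import *
leave("-x",np.array([.42,-.11,-.37]))
n="-y"
f0=approach(n);print(f0,bot.current_clock())
try: fold(n,f0);press(n,f0);leave(n,f0)
except Stop as e: print("STOP",e)
E
```

```text
-x cmd 27.0,8.0 act 27.3,8.1 Fout 0.6 Flat -0.1 Fz 0.3 t 40.38
[0.00826306 0.6285988  0.84713376] 42.8167
-y cmd -28.0,16.0 act -27.5,16.3 Fout 0.2 Flat 0.1 Fz -0.8 t 43.20
-y cmd -20.0,17.0 act -20.0,17.0 Fout 1.5 Flat -0.2 Fz -0.2 t 43.72
-y cmd -12.0,19.0 act -13.2,19.4 Fout 5.3 Flat -1.4 Fz -1.2 t 44.24
-y cmd -4.0,21.0 act -5.3,21.9 Fout 6.3 Flat -2.4 Fz 2.3 t 44.77
-y cmd 0.3,22.0 act -1.1,22.4 Fout 7.0 Flat -1.2 Fz -0.8 t 45.12
-y cmd 4.0,22.4 act 2.5,22.4 Fout 7.7 Flat -0.8 Fz -2.5 t 45.44
-y cmd 7.9,22.1 act 6.3,22.3 Fout 6.7 Flat -1.0 Fz -2.0 t 45.77
-y cmd 11.7,21.2 act 10.1,21.6 Fout 7.0 Flat -1.1 Fz 0.0 t 46.10
-y cmd 15.5,19.5 act 13.8,20.2 Fout 7.4 Flat -1.1 Fz -0.8 t 46.43
-y cmd 19.0,17.2 act 17.4,18.1 Fout 5.5 Flat -1.9 Fz 0.4 t 46.77
-y cmd 22.1,14.3 act 20.7,15.3 Fout 5.0 Flat -0.9 Fz 0.6 t 47.12
-y cmd 23.5,13.7 act 21.8,15.0 Fout 5.8 Flat -1.1 Fz 1.6 t 47.43
-y cmd 24.8,11.3 act 23.2,12.6 Fout 5.9 Flat -1.5 Fz 2.2 t 47.88
-y cmd 25.8,8.8 act 24.4,10.1 Fout 6.4 Flat -1.2 Fz 3.5 t 48.33
-y cmd 26.5,6.2 act 25.5,7.3 Fout 6.1 Flat -0.9 Fz 4.1 t 48.78
-y cmd 27.0,3.5 act 26.4,4.6 Fout 4.6 Flat -0.2 Fz 4.6 t 49.23
-y cmd 27.0,3.1 act 26.4,4.2 Fout 4.0 Flat -0.5 Fz 4.9 t 49.48
-y cmd 27.0,2.7 act 26.5,3.9 Fout 3.8 Flat -1.1 Fz 5.3 t 49.73
-y cmd 27.0,2.3 act 26.5,3.8 Fout 2.9 Flat -2.1 Fz 7.8 t 49.98
-y cmd 27.0,1.9 act 26.5,3.8 Fout 3.1 Flat -3.5 Fz 10.7 t 50.23
-y cmd 27.0,1.5 act 26.5,3.8 Fout 2.4 Flat -4.9 Fz 13.0 t 50.48
-y cmd 27.0,1.1 act 26.5,3.7 Fout 2.3 Flat -5.6 Fz 15.4 t 50.73
-y cmd 27.0,1.1 act 26.4,3.7 Fout 2.3 Flat -5.0 Fz 15.4 t 51.28
-y cmd 27.0,8.0 act 27.6,7.5 Fout 0.3 Flat -0.3 Fz -1.6 t 51.67
```

```bash
python3 - <<'E'
from clip import *
n="+y"
f0=approach(n);print(f0,bot.current_clock())
try:
    fold(n,f0);press(n,f0);step(n,27,8,.03,f0)
    bot.line_to([*tip(n,-25,0)[:2],.24],max_speed=.25)
except Stop as e: print("STOP",e)
c=snap("wrist","e1")
for k in ["side","scene"]:
    q=snap(k,"e"+k);u,v=proj(q,np.array([.527,.145,.06])).astype(int);cv2.imwrite(f"pics/e{k}_z.png",cv2.resize(np.clip(q["pixels"][v-55:v+55,u-70:u+70].astype(float)*1.8,0,255).astype(np.uint8),None,fx=5,fy=5,interpolation=cv2.INTER_CUBIC))
print(bot.current_clock())
E
```

```text
[-0.39195264  0.18928201  0.14453358] 53.4667
+y cmd -28.0,16.0 act -27.5,16.3 Fout -0.7 Flat -0.9 Fz -0.6 t 53.85
+y cmd -20.0,17.0 act -19.9,17.0 Fout -0.0 Flat -0.7 Fz -0.6 t 54.37
+y cmd -12.0,19.0 act -11.9,19.0 Fout -0.4 Flat -0.3 Fz 0.5 t 54.89
+y cmd -4.0,21.0 act -5.2,20.7 Fout 5.2 Flat -1.2 Fz -1.2 t 55.42
+y cmd 0.3,22.0 act -1.3,21.4 Fout 6.7 Flat -1.3 Fz -2.6 t 55.77
+y cmd 4.0,22.4 act 1.9,21.7 Fout 7.5 Flat -2.1 Fz -3.0 t 56.09
+y cmd 7.9,22.1 act 5.6,21.5 Fout 8.4 Flat -1.8 Fz -3.8 t 56.42
+y cmd 11.7,21.2 act 9.4,20.6 Fout 8.7 Flat -1.3 Fz -1.8 t 56.75
+y cmd 15.5,19.5 act 13.2,19.2 Fout 8.2 Flat 0.5 Fz -0.1 t 57.08
+y cmd 19.0,17.2 act 16.9,17.1 Fout 7.7 Flat 1.0 Fz 0.3 t 57.42
+y cmd 22.1,14.3 act 20.4,14.4 Fout 6.9 Flat 0.2 Fz 2.8 t 57.77
+y cmd 23.5,13.7 act 21.7,14.1 Fout 7.1 Flat 0.3 Fz 2.7 t 58.08
+y cmd 24.8,11.3 act 23.2,11.8 Fout 6.5 Flat 1.5 Fz 3.7 t 58.53
+y cmd 25.8,8.8 act 24.5,9.4 Fout 5.6 Flat 0.7 Fz 4.7 t 58.98
+y cmd 26.5,6.2 act 25.5,6.9 Fout 4.4 Flat 1.4 Fz 5.6 t 59.43
+y cmd 27.0,3.5 act 26.5,4.4 Fout 3.2 Flat 1.7 Fz 5.6 t 59.88
+y cmd 27.0,3.1 act 26.5,4.2 Fout 2.9 Flat 1.9 Fz 6.8 t 60.13
+y cmd 27.0,2.7 act 26.5,3.9 Fout 3.5 Flat 2.3 Fz 7.9 t 60.38
+y cmd 27.0,2.3 act 26.5,3.8 Fout 4.0 Flat 2.9 Fz 9.0 t 60.63
+y cmd 27.0,1.9 act 26.5,3.8 Fout 4.5 Flat 5.6 Fz 11.9 t 60.88
+y cmd 27.0,1.5 act 26.5,3.8 Fout 3.7 Flat 6.6 Fz 15.2 t 61.13
+y cmd 27.0,1.5 act 26.5,3.8 Fout 4.8 Flat 6.1 Fz 14.8 t 61.68
+y cmd 27.0,8.0 act 27.3,8.0 Fout 0.5 Flat 0.4 Fz -0.8 t 62.05
63.0833
```

View pics/e1.png

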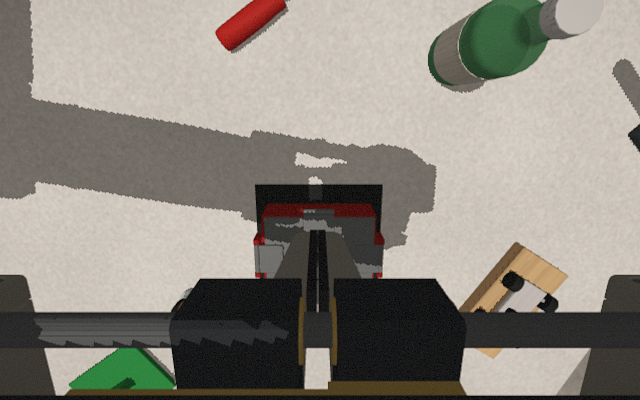

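View pics/escene_z.png

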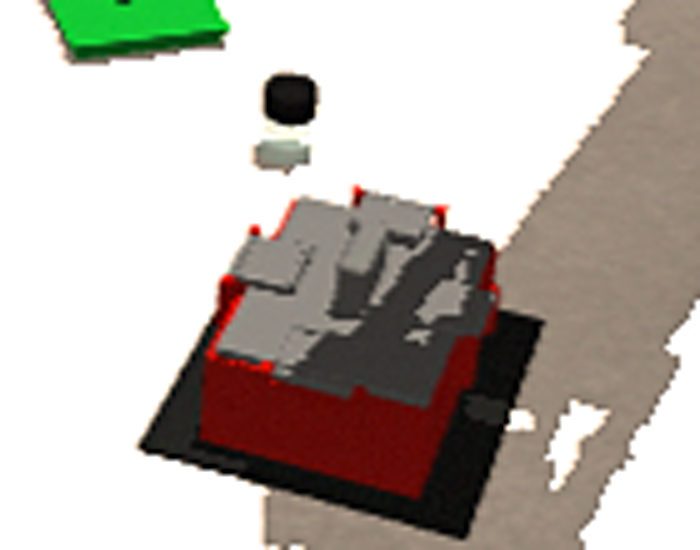

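View pics/eside_z.png

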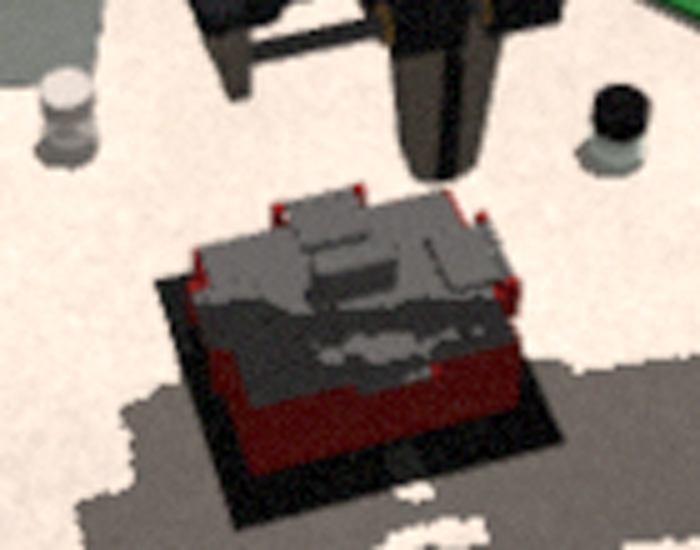

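All four flaps lie flat on the plate in both views, the lid is square and down, and the bystanders are unmoved. Time is 63 s, so I'm handing it in.

```bash
python3 - <<'E'
from workcell import bot
print(bot.current_contact_force());bot.job_done();print(bot.current_clock())
E
```

```text
[ 0.91547293  0.61473523 -0.00196759]
the job is handed in; nothing more can be done
the job is handed in; nothing more can be done
```

The lid is seated in the red case and all four clips are folded home. I handed the job in at about 63 s, with the gripper clear of everything. The interface gives no verdict.

**What I did:** I located the lid and case from several wrist-camera views and gripped the lid by its bar. I lowered it in slow steps; it went in without resistance and met a firm stop at about the expected seated height. I then folded the clips in the order +x, −x, −y, +y with the closed fingertips, at about 22 mm/s on average and 8–9 mm/s for the last centimetre. I finished each with a steady press of about 15 to 18 N vertically (about 20 N in all, with sideways force).

**Last checks:**
- **Clips:** each one reached a hard stop 3.7–3.8 mm above its hinge axis (nominal 3.5 mm). The force then rose with no further movement, so I took it as home.
- **Forces:** the highest reading between steps was about 20 N, against the 40 N limit. I did not record force during the moves themselves.
- **Pictures:** the final side and scene close-ups show the flaps flat and the lid square and down. The bystanders visible in my last pictures looked unmoved, but I did not measure them.

**What disagreed:**
- Triangulated heights came out low: the case rim at 47 mm (stated 50) and the lid plate at about 9 mm (stated 13). I used the stated heights, and contact agreed with them.
- The wrist camera showed the gripped lid about 1.2 mm to one side of the jaw axis. A second view of the case showed no such shift, so I made no correction.
- The arm settled 1 to 1.5 mm off its target after larger moves. I corrected this before inserting the lid.

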